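Load a slide rack on the stainer's swivel head

ROBOT

A 7-joint arm with a two-finger parallel gripper is mounted at the origin on the work surface. World frame = base frame: x ahead of the robot, y to its left, z up, the work surface at z = 0. Lengths are in m, angles in degrees, forces in N, time in s.
With the tool pointing down it reaches from about 0.4 to 0.925 m from the base axis. Payload 5.6 kg.
Tool frame: the origin (TCP) lies midway between the tips of the shut fingers; the grasp point (between the pads) lies robot.grasp_offset behind it (robot.grasp_offset is the distance from the TCP to the grasp point, in m); z points along the fingers, y is the line along which they close (so a half turn about z gives the same grasp; the last joint's range is limited). The gripper opens to 85 mm and grips with 20 to 120 N. Pads are 22 mm wide; open, the fingers measure 114 mm over their backs; the gripper's body (76 mm by 85 mm) begins 54 mm behind the grasp point. The pads swing forward as they close: fully open they stand 13 mm farther back than shut.
Start: joints at [-68.354, 26.786, -0.665, 91.828, 0.344, 61.387, -3.226], TCP at [0.266, 0.593, 0.231] pointing down, gripper open.
Joint ranges: [-144.91, 144.91], [-17.63, 115.5], [-89.93, 88.59], [15.96, 139.68], [-74.01, 254.01], [8.47, 105.57], [-167.45, 167.45]. Speed limits (degrees/s): [147.25, 147.25, 180, 180, 180, 180, 180].

INTERFACE

Orientations are given as [roll, pitch, yaw] about the fixed x, y, z axes, in that order (R = Rz(yaw) Ry(pitch) Rx(roll)).
In Python, from plant import robot, snapshot gives the robot as it stands.
- The arm moves only by the tool arm_command, never from a script. Its arguments are lists of equal length, an entry for each row: "linear": the shift along the tool's x, y, z in units of 25 mm (1.0 is 25 mm), a list of three; "rot": the turn, a rotation vector about the tool's x, y, z in units of 5 degrees (1.0 is 5 degrees), a list of three; "claw": the closure in counts, from 0 (fully open) to 255 (shut). A call has 1 to 20 rows; each row is the pose to reach, as a shift and turn from the pose commanded when the call began, along the tool's axes at that moment; what a row does not reach only later rows make up. A row lasts 1/8 s, in which the tool goes at most 62.5 mm and 10.7 degrees, less where a joint would pass 70% of its speed; a pose out of reach is approached as far as the arm can. A call with a gripper value outside its range is refused whole. The fingers move at their own pace and stop on an object; the grip force is fixed at half the most. Time passes only in rows, so rows that repeat a pose let the fingers close. It gives the time, the measured TCP pose, the force, the opening and the grip force at its end, in the units of the state.
- robot.state(): the state, without advancing time (a new reading comes with each control period).
- snapshot(name): name is "scene" or "side" or "wrist"; returns a dict with "pixels" (400x640x3 uint8, red, green, blue), "mtx" (3x3 intrinsics, pixels), "dist_coeffs" ([k1, k2, p1, p2, k3] as OpenCV has them; the pictures are not rectified), "extrinsics" (4x4, takes a point from camera to world coordinates); the wrist camera has in their place "hand_eye" (4x4, takes a point from camera to tool coordinates, whose origin is the TCP and whose axes are the flange's). Camera axes: x right, y up, looking along -z (the intrinsics and any distortion apply to the point x, -y, -z); pixel columns grow to the right and rows downward; lengths in m; the calibration is good to about 2 mm. A picture is of the moment at which its call begins: read the wrist's pose just before it. There is no depth.
- robot.sign_off(): hands the job in; it is judged then, once.
The state is a dict: "time_s": time; "joint_pos": joint angles; "joint_velocities": joint speeds; "joint_torque": joint torques, N m; "tcp_pos": TCP position; "tcp_rot": TCP orientation; "force": force on the tool from outside, world axes, zero at the start; "ft_torque": the same for the moment, N m; "opening": finger opening in m; "grasp_force": force on a finger pad.
Only numpy, scipy, OpenCV 4.12 (cv2) and the standard library are available. Lean on these libraries where they do the work, as an engineer would, in place of code of your own. Each camera call takes 0.05 s, during which the arm holds its last target. There are 200 camera calls.

TASK

Load the slide stainer: take the rack that is full of slides by a finger lug, hang its eye on the flat peg of the swivel head by pushing it in under the red keeper flap until the flap has dropped shut behind it, and let go. Then turn the head gently by its upright handle fully home against its stop, and leave the rack hanging quietly, its sway died away, over the staining dish. Keep the rack upright all the time and leave everything else on the bench where it is.

Things in the scene. Friction and masses are not known exactly. Their poses are not given: they have to be found in the camera images.
- rack_mid (a point): rack to be hung: white basket 104 mm long (its y) by 84 wide (x), full of glass slides with blue ends, under a black hanger bar on two end straps; 0.25 kg. Point: its centre, 70 mm over its foot; z up, x the line along which the eye is threaded; may be hung either way round. Heights over the foot: slides up to 42, bar 84 to 94, eye's top 126, lugs' top 140 mm
- rack_eye (a point): centre of the rack's black rectangular eye above the middle of the bar, 106 mm over its foot (36 mm above rack_mid), same axes. Opening 38 mm wide (y), 24 mm high (z); side walls 7 mm wide, 10 mm through (x); over it a saddle 52 mm wide (y), 20 mm through (x), 118 to 126 mm over the foot, which sits on the peg
- lug_a (a point): finger lug at the rack's +y end: black upright tab 10 mm thick (x), 24 mm wide (y), standing from the hanger bar at 94 up to 140 mm over the foot. Point: on its middle, 14 mm below its top, 46 mm along y from the rack's centre. Grasp it from above, closing along x
- lug_b (a point): the same finger lug at the rack's -y end, 46 mm from the rack's centre
- peg_seat (a point): middle of the top face of the swivel head's flat steel peg, 250 mm over the bench, 97 mm from the mast axis. z up; x along the peg, pointing inward (to the mast, the way the eye is pushed on); y across. Peg 22 mm wide, 8 high, from its tip at x = -64 to the beam's face at x = +20 mm. Hung, the eye's saddle lies on it, rack_eye 12 mm below this height, x from -40 to +9 mm
- peg_tip (a point): free outer end of the peg, on its top face; axes as peg_seat, 64 mm out from it. Two side bars of the keeper's bracket run over the peg at y = +-20.5 mm (5 mm wide), 26 to 34 mm above the peg's top, from the beam to 4 mm inside the tip. The beam is 46 mm wide, 16 mm below to 10 mm above the peg's top
- keeper (a joint): red gravity flap, 34 mm wide, 35 long, forked round the peg, hinged 30 mm above its top, 10 mm inside its tip. 0 = hangs shut; grows (rad) swinging inward and up, to 1.35; cannot swing outward. 40 g, no spring: an eye pushed inward with its saddle's underside 5 to 12 mm above the peg lifts it; it drops behind once rack_eye is beyond about x = -11 mm of peg_seat; go on to x = 0
- head (a joint): swivel head's angle about the upright mast (rad): 0 = home against its stop, peg over the dish; positive = swung out to the loading side, counter-clockwise seen from above, up to 1.75. Stiff hinge (0.15 N m): stays where it is left. A hung rack sways for some seconds if the head is jerked, hardly at 0.4 rad/s
- handle_mid (a point): black upright round handle on top of the head, 14 mm thick, free from 10 to 50 mm above the peg's top. Point: on its axis, 34 mm above the peg's top. Axes as peg_seat; the mast axis lies 45 mm inward (x = +45 mm). Turning home takes it clockwise (from above) about the mast axis through the angle that head reads
- dish_mid (a point): middle of the steel staining dish (112 by 128 mm, rim 92 mm over the bench); x points to the mast axis, 97 mm off, y to the left of that. Base: white, 20 mm high, x = -116 to +202, y = -160 to +110 mm. Drive housing behind the mast: 110 mm high, y = -70 to +100 mm
- guard_top (a point): top middle of the clear splash guard with steel frame standing across the front of the dish: 208 mm over the bench, 164 mm wide along y, 10 mm thick. With the head home it bars a rack from being pushed onto the peg
- empty_rack_mid (a point): bystander: an empty rack of the same shape, 140 mm high, 104 by 84 mm, no slides; its centre, 70 mm over its foot
- amber_bottle: bystander: amber bottle with blue cap, 86 mm across, 180 mm high; origin at its foot
- white_bottle: bystander: white jar with red cap, 68 mm across, 150 mm high; origin at its foot
- beaker: bystander: glass beaker, 72 mm across, 90 mm high; origin at its foot
- tip_box: bystander: blue pipette-tip box with clear lid, 125 by 88 mm, 58 mm high; origin at its foot
- timer: bystander: small grey timer, 56 by 50 mm, 25 mm high; origin at its foot
- slide_box: bystander: flat green slide box, 170 by 90 mm, 30 mm high; origin at its foot
Things that resemble listed ones, but are neither listed nor needed, are in the scene too. What is shaped like the part that bears rack_mid but purple or yellow is not meant.

How it is judged:
By the outcome, as a careful person would: the job done as asked, in the order asked, and still so for the second after the job is handed in, with the robot touching nothing.
It also fails if it takes over 64 s, if anything falls off the work surface, if the arm or the gripper's body presses on something with over 40 N, if the wrist force passes 120 N, or if a joint passes its speed limit or range.

## Working session

There is one attempt and no reset: what is moved stays moved. The work goes in short steps, Python scripts to look and compute and a tool call to move; the robot and the scene stay as the last step left them, time stands still between calls to the robot, and variables do not carry over. Pictures are saved under pics/ and viewed, at most 10 in all, crops included, and the job is handed in when it is done.

Besides the shell and the picture viewer there is one more tool, called after "Request:" by a JSON object that holds its "api" and its "payload", one argument or row to a line. arm_command: Moves the arm, as the interface text tells. Its arguments: {"type":"object","properties":{"linear":{"type":"array","items":{"type":"array","items":{"type":"number"}}},"rot":{"type":"array","items":{"type":"array","items":{"type":"number"}}},"claw":{"type":"array","items":{"type":"number"}}},"required":["linear","rot","claw"]}

```bash
ls; mkdir -p pics
cat > h.py <<'E'
import numpy as np, cv2
from plant import robot, snapshot
from scipy.spatial.transform import Rotation as R
def snap(n):
    s=robot.state(); d=snapshot(n)
    K=np.array(d["mtx"]);D=np.array(d["dist_coeffs"])
    if n=="wrist":
        T=np.eye(4);T[:3,:3]=R.from_euler('xyz',s["tcp_rot"],degrees=True).as_matrix();T[:3,3]=s["tcp_pos"]
        E=T@np.array(d["hand_eye"])
    else: E=np.array(d["extrinsics"])
    return np.array(d["pixels"]),K,D,E
def ray(c,uv):
    _,K,D,E=c
    p=cv2.undistortPoints(np.array([[uv]],float),K,D)[0,0]
    v=E[:3,:3]@np.array([p[0],-p[1],-1.]); return E[:3,3],v/np.linalg.norm(v)
def onz(c,uv,z):
    o,v=ray(c,uv); return o+v*(z-o[2])/v[2]
def proj(c,P):
    _,K,D,E=c
    q=(np.atleast_2d(P)-E[:3,3])@E[:3,:3]; q=q*[1,-1,-1]
    return cv2.projectPoints(q,np.zeros(3),np.zeros(3),K,D)[0][:,0]
def tri(c1,u1,c2,u2):
    o1,v1=ray(c1,u1);o2,v2=ray(c2,u2)
    A=np.stack([v1,-v2],1);t=np.linalg.lstsq(A,o2-o1,rcond=None)[0]
    a,b=o1+t[0]*v1,o2+t[1]*v2
    return (a+b)/2,np.linalg.norm(a-b)
def save(n,im): cv2.imwrite(f"pics/{n}.png",cv2.cvtColor(im,cv2.COLOR_RGB2BGR))
E
python3 - <<'E'
from h import *
for n in("scene","side"):
    c=snap(n); save(n+"0",c[0]); print(n,c[3].round(3).tolist(),c[1].round(0).tolist(),c[2])
c=snap("wrist");save("wrist0",c[0]);print(c[3].round(3).tolist(),robot.grasp_offset)
print(robot.state())
E
```

```text
pics
scene [[0.773, -0.37, 0.516, 1.151], [0.634, 0.42, -0.649, -0.865], [0.023, 0.829, 0.559, 0.904], [0.0, 0.0, 0.0, 1.0]] [[381.0, 0.0, 319.0], [0.0, 381.0, 199.0], [0.0, 0.0, 1.0]] [-0.06904959  0.          0.          0.          0.        ]
side [[0.956, 0.168, -0.239, 0.147], [-0.292, 0.508, -0.81, -1.089], [-0.015, 0.844, 0.535, 0.878], [0.0, 0.0, 0.0, 1.0]] [[453.0, 0.0, 324.0], [0.0, 453.0, 198.0], [0.0, 0.0, 1.0]] [-0.10782086  0.          0.          0.          0.        ]
[[0.409, -0.868, -0.282, 0.194], [0.912, 0.389, 0.128, 0.626], [-0.001, -0.309, 0.951, 0.374], [0.0, 0.0, 0.0, 1.0]] 0.0187
{'time_s': 0.15, 'joint_pos': array([-68.35294043,  26.82540861,  -0.66524821,  91.86602461,
         0.34592807,  61.38687867,  -3.22470831]), 'joint_velocities': array([-0.02876327, -0.03650614, -0.01817601, -0.22511219,  0.0093565 ,
       -0.06814465, -0.06571892]), 'joint_torque': array([ 1.13264090e-03, -5.32792568e+01,  2.17981800e-02, -2.51554012e+01,
        1.14585698e-02,  5.57523599e-03,  8.33512502e-06]), 'tcp_pos': array([0.26542198, 0.59289596, 0.23056591]), 'tcp_rot': array([-1.79923978e+02,  7.54460763e-03,  1.55887967e+02]), 'force': array([-0.52010702,  0.48150858, -0.21238093]), 'ft_torque': array([ 0.01715263, -0.00724528, -0.0211677 ]), 'grasp_force': 0.0, 'opening': 0.08528670189117357}
```

View pics/scene0.png

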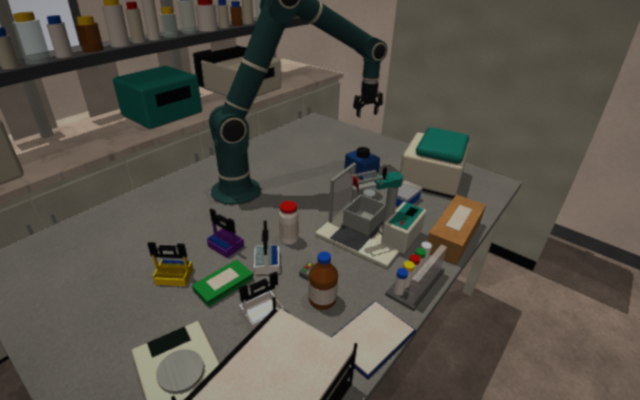

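View pics/side0.png

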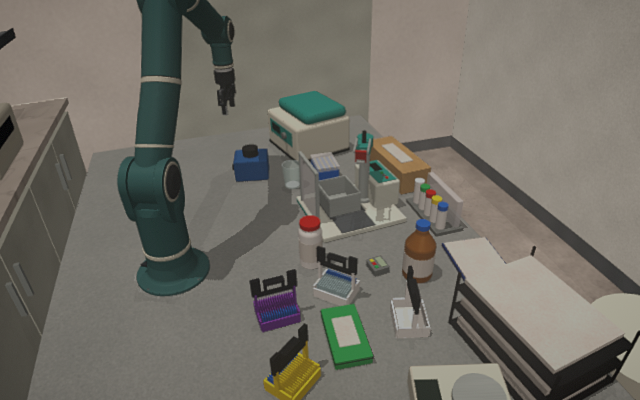

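The overview shows the full white rack at side (337,283) / scene (266,258). The empty rack is at side (410,317) / scene (258,300), and the stainer at side (345,195) / scene (365,215). Next I'll enlarge the relevant areas.

Run:
```python
from h import *
a=cv2.imread("pics/scene0.png");b=cv2.imread("pics/side0.png")
r=lambda im,x,y,w,h:cv2.resize(im[y:y+h,x:x+w],(400,300),interpolation=cv2.INTER_CUBIC)
m=np.vstack([np.hstack([r(a,310,155,120,90),r(a,215,205,120,90)]),np.hstack([r(b,290,140,120,90),r(b,290,235,120,90)])])
cv2.imwrite("pics/mos.png",np.clip(m*1.3,0,255).astype(np.uint8))
```

```text
(no output)
```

View pics/mos.png

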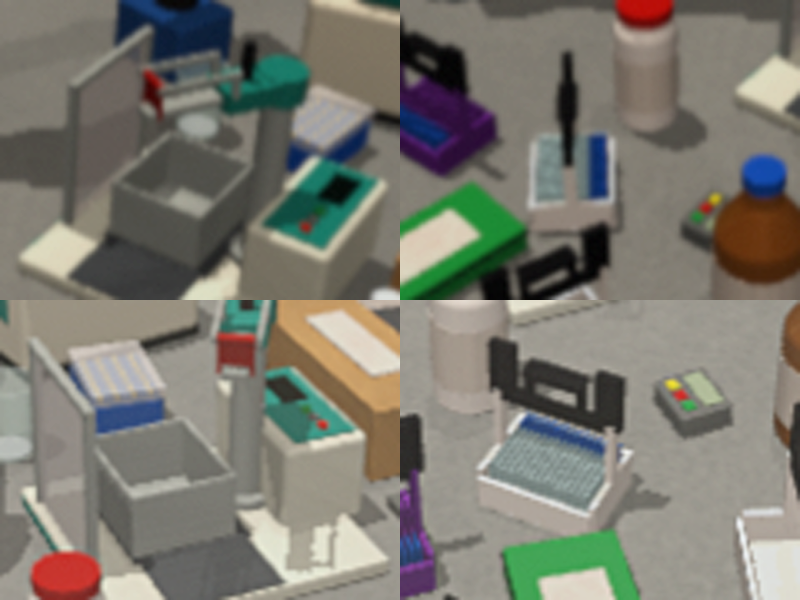

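View pics/wrist0.png

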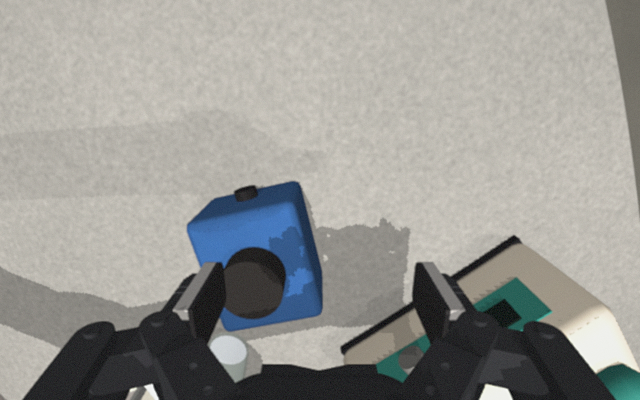

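The mosaic shows the full rack with its two lug tops at side ≈(321,247) and (353,258). The peg points toward the side camera, with the red flap at side (361,155) / scene (356,183). The handle is at scene (385,173) and the teal head cap at scene (395,178). The wrist view shows only bystanders. Now the rough positions.

Run:
```python
from h import *
a=snap("scene");b=snap("side")
def P(pc,off): return (off[0]+pc[0]/3.3333-.3,off[1]+pc[1]/3.3333-.3)
S=(310,155);SR=(215,205);D=(290,140);DR=(290,235)
l1=onz(b,P((103,44),DR),.14);l2=onz(b,P((210,78),DR),.14);print("lugtops",l1,l2,np.linalg.norm(l1-l2))
print("scene lug",onz(a,P((167,55),SR),.14))
# black mask and blue/white
print("flap",tri(a,P((152,92),S),b,P((237,52),D)))
print("flap top/bot scene",onz(a,P((152,72),S),.28),onz(a,P((152,112),S),.245))
print("flap side",onz(b,P((237,33),D),.28),onz(b,P((237,72),D),.245))
print("handle top",onz(a,P((250,43),S),.30),onz(b,P((240,5),D),.3))
print("handle top scene",tri(a,P((250,43),S),b,P((247,-20),D)))
print("dish rim scene",[onz(a,P(p,S),.092).round(3) for p in((112,182),(170,135),(250,178),(195,215))])
print("dish rim side",[onz(b,P(p,D),.092).round(3) for p in((95,157),(182,122),(233,172),(135,212))])
print("guard scene",[onz(a,P(p,S),.208).round(3) for p in((73,88),(148,30))],[onz(b,P(p,D),.208).round(3) for p in((88,112),(35,42))])
print("base corner side", [onz(b,P(p,D),.02) for p in((388,550-300),)])
print("rack rim side",[onz(b,P(p,DR),.042).round(3) for p in((80,170),(110,112),(234,150),(205,225))])
```

```text
lugtops [ 0.39665589 -0.20203725  0.14      ] [ 0.46169964 -0.26629246  0.14      ] 0.09142987183723704
scene lug [ 0.39595301 -0.19472555  0.14      ]
flap (array([0.59125022, 0.02722331, 0.26655867]), np.float64(0.001576193068936665))
flap top/bot scene [0.58108453 0.04040178 0.28      ] [0.59297688 0.02798119 0.245     ]
flap side [0.5943432  0.03568193 0.28      ] [0.5924912  0.02820034 0.245     ]
handle top [0.63950451 0.12200718 0.3       ] [0.60193255 0.04955204 0.3       ]
handle top scene (array([0.63704001, 0.12552485, 0.29198614]), np.float64(0.010082770358019863))
dish rim scene [array([0.513, 0.087, 0.092]), array([0.508, 0.208, 0.092]), array([0.625, 0.195, 0.092]), array([0.616, 0.096, 0.092])]
dish rim side [array([0.499, 0.172, 0.092]), array([0.605, 0.212, 0.092]), array([0.621, 0.101, 0.092]), array([0.506, 0.062, 0.092])]
guard scene [array([0.472, 0.062, 0.208]), array([0.458, 0.22 , 0.208])] [array([0.463, 0.064, 0.208]), array([0.453, 0.216, 0.208])]
base corner side [array([0.75841356, 0.0220321 , 0.02      ])]
rack rim side [array([ 0.367, -0.232,  0.042]), array([ 0.41 , -0.172,  0.042]), array([ 0.491, -0.248,  0.042]), array([ 0.441, -0.319,  0.042])]
```

Request:
{"api": "arm_command", "payload": {
  "linear": [
    [0, 0, -2.5],
    [0, 0, -5],
    [0, 0, -7.5],
    [-2, -1.4, -8.8],
    [-4, -2.7, -8.8],
    [-6, -4.1, -8.8],
    [-8, -5.4, -8.8],
    [-10, -6.8, -8.8],
    [-12, -8, -8.8],
    [-14, -9.4, -8.8],
    [-16, -10.8, -8.8],
    [-18, -12.2, -8.8],
    [-19.6, -13.2, -8.8],
    [-19.6, -13.2, -8.8],
    [-19.6, -13.2, -8.8]
  ],
  "rot": [
    [0, 0, 0],
    [0, 0, 0],
    [0, 0, 0],
    [0, 0, 0],
    [0, 0, 0],
    [0, 0, 0],
    [0, 0, 0],
    [0, 0, 0],
    [0, 0, 0],
    [0, 0, 0],
    [0, 0, 0],
    [0, 0, 0],
    [0, 0, 0],
    [0, 0, 0],
    [0, 0, 0]
  ],
  "claw": [0, 0, 0, 0, 0, 0, 0, 0, 0, 0, 0, 0, 0, 0, 0]
}}

```text
time_s: 2.12
tcp_pos: [0.5777, 0.0926, 0.451]
tcp_rot: [180.0, -0.0, 155.9]
force: [-1.2, 0.2, 0.3]
opening: 0.0859
grasp_force: 0.0
```

Run:
```python
from h import *
s=robot.state();print(s["tcp_pos"],s["tcp_rot"],s["joint_velocities"].round(1).max())
c=snap("wrist");save("w1",c[0]);np.savez("w1",im=c[0],K=c[1],D=c[2],E=c[3]);print(c[1])
```

```text
[0.57767529 0.09260444 0.45102872] [ 1.79986763e+02 -4.74449187e-02  1.55917583e+02] 0.1
[[328.61619544   0.         318.615993  ]
 [  0.         328.61619544 201.27446685]
 [  0.           0.           1.        ]]
```

View pics/w1.png

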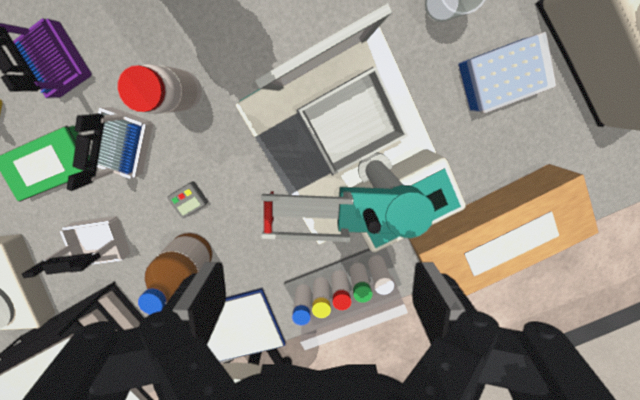

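The view shows the head from above: flap red at (268,213), bracket bars at rows ≈200 and 236, handle at (372,220), cap at (408,213). The full rack is at (115,143), the dish at (350,120) and the guard top at (330,45). I'll zoom in on the head and the rack.

Run:
```python
from h import *
a=cv2.imread("pics/w1.png")
m=np.vstack([cv2.resize(a[180:252,252:452],(800,288),interpolation=cv2.INTER_CUBIC),cv2.resize(a[95:195,60:260],(600,300),interpolation=cv2.INTER_CUBIC)[:, :].copy() if 0 else cv2.copyMakeBorder(cv2.resize(a[100:200,60:200],(420,300),interpolation=cv2.INTER_CUBIC),0,0,0,380,cv2.BORDER_CONSTANT)])
# dish/guard crop in remaining
m[288:588,425:795]=cv2.resize(a[0:180,230:452],(370,300),interpolation=cv2.INTER_CUBIC)
cv2.imwrite("pics/w1z.png",m)
```

```text
(no output)
```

View pics/w1z.png

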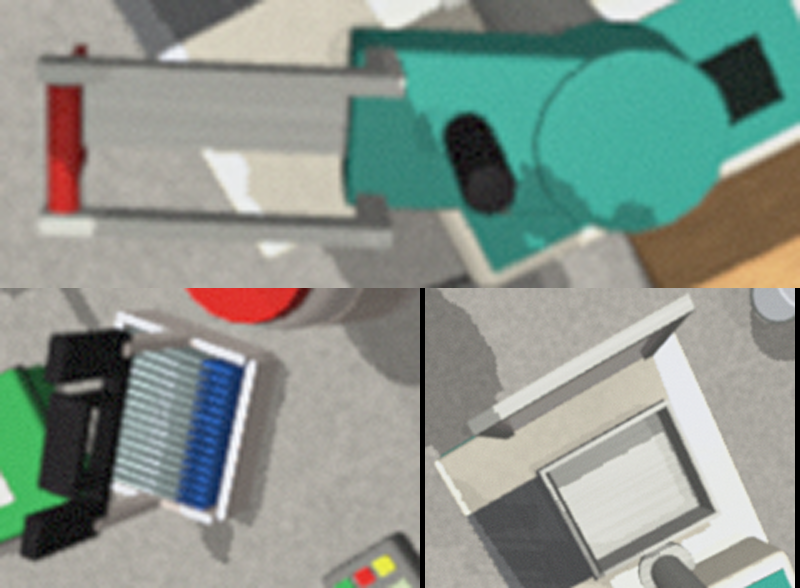

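Run:
```python
from h import *
f=np.load("w1.npz");c=(f["im"],f["K"],f["D"],f["E"])
Z=lambda p:(252+p[0]/4-.4,180+p[1]/4-.4)
u0,u1,l0,l1=[onz(c,Z(p),.284)[:2] for p in((42,70),(395,85),(42,228),(388,237))]
print("bars",u0,u1,l0,l1)
du,dl=u1-u0,l1-l0
print("dir",np.degrees(np.arctan2(du[1],du[0])),np.degrees(np.arctan2(dl[1],dl[0])),"sep",np.linalg.norm(u0-l0), "len",np.linalg.norm(du))
print("handle top",onz(c,Z((489,189)),.30)[:2],"base",onz(c,Z((467,133)),.26)[:2])
for z in(.26,.27,.28,.29):
  m=onz(c,Z((632,140)),z)[:2];print("cap",z,m,"to barend",np.linalg.norm(m-(u0+l0)/2), "rad",np.linalg.norm(onz(c,Z((537,140)),z)[:2]-m),"ang",np.degrees(np.arctan2(*(m-(u0+l0)/2)[::-1])))
Y=lambda p:(230+p[0]*.6,p[1]*.6)
print("dish",[onz(c,Y(p),.092)[:2].round(4) for p in((116,181),(238,115),(290,224),(174,287))])
print("guard",[onz(c,Y(p),.208)[:2].round(4) for p in((44,133),(265,10),(73,145))])
W=lambda p:(60+p[0]/3,100+p[1]/3)
print("lugs",[onz(c,W(p),.14)[:2].round(4) for p in((75,67),(50,248))])
print("jar top",onz(c,(141,88),.15),"amber",onz(c,(152,302),.18))
```

```text
bars [0.57084381 0.03483116] [0.61018104 0.11303169] [0.60879849 0.01529372] [0.64756128 0.09567431]
dir 63.296219152467664 64.2547434423749 sep 0.04268804601206253 len 0.0875370828256569
handle top [0.6385741  0.12435759] base [0.63887496 0.12470691]
cap 0.26 [0.65926405 0.16511292] to barend 0.15632162921286138 rad 0.026033301188552117 ang 63.625858545416826
cap 0.27 [0.65467339 0.16391519] to barend 0.1532511015484373 rad 0.025254320226273098 ang 64.96471342746797
cap 0.28 [0.65008274 0.16271747] to barend 0.15026764718774524 rad 0.02447533926399399 ang 66.35751850804414
cap 0.29 [0.64549208 0.16151975] to barend 0.14737655429666224 rad 0.0236963583017149 ang 67.80585351373999
dish [array([0.5116, 0.092 ]), array([0.5041, 0.2115]), array([0.6102, 0.2206]), array([0.6211, 0.1008])]
guard [array([0.462, 0.069]), array([0.4522, 0.2311]), array([0.477 , 0.0833])]
lugs [array([ 0.401 , -0.1853]), array([ 0.4674, -0.2498])]
jar top [ 0.39982527 -0.08211592  0.15      ] amber [ 0.67146463 -0.22451427  0.18      ]
```

Request:
{"api": "arm_command", "payload": {
  "linear": [
    [0.3, -2, 0],
    [0.6, -4, 1],
    [0.8, -6, 2],
    [1.1, -8, 3.2],
    [1.4, -10, 4.6],
    [1.7, -12, 6],
    [1.86, -13.4, 7.2],
    [1.86, -13.4, 7.2],
    [1.86, -13.4, 7.2],
    [1.86, -13.4, 7.2]
  ],
  "rot": [
    [0, 0, 0.7],
    [0, 0, 1.4],
    [0, 0, 2.1],
    [0, 0, 2.8],
    [0, 0, 3.5],
    [0, 0, 4.1],
    [0, 0, 4.1],
    [0, 0, 4.1],
    [0, 0, 4.1],
    [0, 0, 4.1]
  ],
  "claw": [0, 0, 0, 0, 0, 0, 0, 0, 0, 0]
}}

```text
time_s: 3.42
tcp_pos: [0.4, -0.1936, 0.2721]
tcp_rot: [179.9, 0.1, 135.6]
force: [-0.2, 0.8, -1.0]
opening: 0.0858
grasp_force: 0.0
```

Run:
```python
from h import *
s=robot.state();print(s["tcp_pos"],s["tcp_rot"])
c=snap("wrist");np.savez("w2",im=c[0],K=c[1],D=c[2],E=c[3])
save("w2",c[0])
```

```text
[ 0.40002162 -0.19364434  0.27211785] [1.79930883e+02 8.01097713e-02 1.35569165e+02]
```

View pics/w2.png

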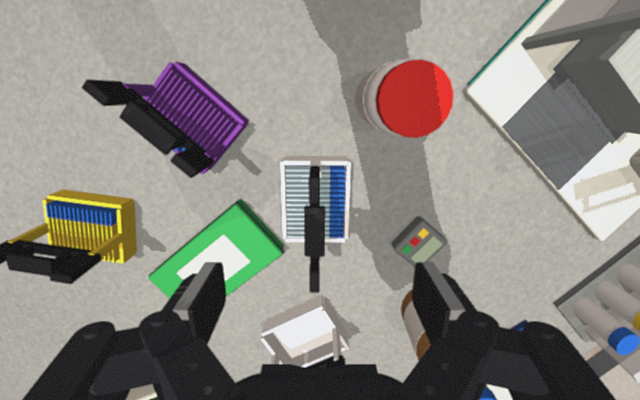

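The rack stands directly ahead with its bar vertical at column ≈315. The saddle block spans rows 206–255, and the near lug ends at row ≈291.

Run:
```python
from h import *
f=np.load("w2.npz");c=(f["im"],f["K"],f["D"],f["E"])
g=c[0].max(2)[155:300,295:335]
m=g<55
for r in range(0,145,4):
    q=np.where(m[r])[0]; print(155+r,(q.min()+295,q.max()+295,len(q)) if len(q) else None, end=' | ')
print()
for n,uv,z in(("B end",(314.5,291.5),.14),("saddle lo",(315,255),.126),("saddle hi",(315,206),.126),("A",(315,172),.14)):print(n,onz(c,uv,z).round(4))
# basket rim white corners
for uv in((280,160),(351,160),(347,242),(284,242)):print(onz(c,uv,.045).round(4))
```

```text
155 None | 159 None | 163 None | 167 (np.int64(311), np.int64(318), 8) | 171 (np.int64(311), np.int64(318), 8) | 175 (np.int64(310), np.int64(318), 9) | 179 (np.int64(310), np.int64(318), 9) | 183 (np.int64(309), np.int64(318), 9) | 187 (np.int64(310), np.int64(318), 9) | 191 (np.int64(310), np.int64(318), 9) | 195 (np.int64(310), np.int64(318), 9) | 199 (np.int64(310), np.int64(318), 9) | 203 (np.int64(311), np.int64(318), 8) | 207 (np.int64(305), np.int64(324), 20) | 211 (np.int64(305), np.int64(323), 10) | 215 (np.int64(305), np.int64(323), 19) | 219 (np.int64(305), np.int64(323), 19) | 223 (np.int64(305), np.int64(323), 19) | 227 (np.int64(305), np.int64(323), 19) | 231 (np.int64(305), np.int64(323), 19) | 235 (np.int64(305), np.int64(323), 19) | 239 (np.int64(306), np.int64(323), 18) | 243 (np.int64(305), np.int64(323), 19) | 247 (np.int64(305), np.int64(323), 19) | 251 (np.int64(305), np.int64(323), 19) | 255 (np.int64(308), np.int64(321), 14) | 259 (np.int64(311), np.int64(318), 8) | 263 (np.int64(311), np.int64(317), 7) | 267 (np.int64(311), np.int64(318), 8) | 271 (np.int64(310), np.int64(318), 9) | 275 (np.int64(311), np.int64(317), 7) | 279 (np.int64(311), np.int64(317), 7) | 283 (np.int64(311), np.int64(318), 8) | 287 (np.int64(311), np.int64(318), 8) | 291 (np.int64(313), np.int64(317), 4) | 295 None | 299 None | 
B end [ 0.471  -0.2681  0.14  ]
saddle lo [ 0.4483 -0.2451  0.126 ]
saddle hi [ 0.4122 -0.2094  0.126 ]
A [ 0.387  -0.1843  0.14  ]
[ 0.3641 -0.2189  0.045 ]
[ 0.4208 -0.1612  0.045 ]
[ 0.4927 -0.2343  0.045 ]
[ 0.438  -0.2898  0.045 ]
```

Request:
{"api": "arm_command", "payload": {
  "linear": [
    [0.06, -0.12, 1],
    [0.06, -0.12, 2.2],
    [0.06, -0.12, 3.5],
    [0.06, -0.12, 4.8],
    [0.06, -0.12, 5.8],
    [0.06, -0.12, 6.4],
    [0.06, -0.12, 6.6],
    [0.06, -0.12, 6.6],
    [0.06, -0.12, 6.6],
    [0.06, -0.12, 6.6],
    [0.06, -0.12, 6.6],
    [0.06, -0.12, 6.6],
    [0.06, -0.12, 6.6],
    [0.06, -0.12, 6.6],
    [0.06, -0.12, 6.6],
    [0.06, -0.12, 6.6]
  ],
  "rot": [
    [0, 0, 0],
    [0, 0, 0],
    [0, 0, 0],
    [0, 0, 0],
    [0, 0, 0],
    [0, 0, 0],
    [0, 0, 0],
    [0, 0, 0],
    [0, 0, 0],
    [0, 0, 0],
    [0, 0, 0],
    [0, 0, 0],
    [0, 0, 0],
    [0, 0, 0],
    [0, 0, 0],
    [0, 0, 0]
  ],
  "claw": [0, 0, 0, 0, 0, 0, 0, 0, 80, 130, 180, 255, 255, 255, 255, 255]
}}

```text
time_s: 5.48
tcp_pos: [0.3958, -0.1958, 0.1064]
tcp_rot: [180.0, 0.0, 135.4]
force: [0.4, 1.7, 3.8]
opening: 0.0088
grasp_force: 59.3
```

Request:
{"api": "arm_command", "payload": {
  "linear": [
    [0, 0, -0.3],
    [0, 0, -1],
    [0, 0, -2],
    [0, 0, -3.2],
    [0, 0, -4.4],
    [0, 0, -5.6],
    [0, 0, -6.4],
    [0, 0, -6.8],
    [0.1, 0.4, -6.8],
    [0.25, 1.2, -6.8],
    [0.45, 2.3, -6.8],
    [0.7, 3.5, -6.8],
    [0.9, 4.7, -6.8],
    [1.2, 5.9, -6.8],
    [1.4, 7.1, -6.8],
    [1.6, 8.2, -6.8],
    [1.75, 9, -6.8],
    [1.86, 9.4, -6.8],
    [1.86, 9.45, -6.8],
    [1.86, 9.45, -6.8]
  ],
  "rot": [
    [0, 0, 0],
    [0, 0, 0],
    [0, 0, 0],
    [0, 0, 0],
    [0, 0, 0],
    [0, 0, 0],
    [0, 0, 0],
    [0, 0, 0],
    [0, 0, -0.2],
    [0, 0, -0.5],
    [0, 0, -0.9],
    [0, 0, -1.3],
    [0, 0, -1.7],
    [0, 0, -2.1],
    [0, 0, -2.6],
    [0, 0, -3.0],
    [0, 0, -3.3],
    [0, 0, -3.5],
    [0, 0, -3.64],
    [0, 0, -3.64]
  ],
  "claw": [255, 255, 255, 255, 255, 255, 255, 255, 255, 255, 255, 255, 255, 255, 255, 255, 255, 255, 255, 255]
}}

```text
time_s: 7.98
tcp_pos: [0.528, 0.0039, 0.2763]
tcp_rot: [-180.0, -0.0, 153.5]
force: [0.2, 0.0, -2.4]
opening: 0.0093
grasp_force: 58.7
```

Run:
```python
from h import *
s=robot.state();print(s["tcp_pos"],s["tcp_rot"],s["opening"],s["grasp_force"],s["force"])
c=snap("wrist");np.savez("w3",im=c[0],K=c[1],D=c[2],E=c[3])
b=snap("side");np.savez("s3",im=b[0],K=b[1],D=b[2],E=b[3])
m=np.zeros((600,800,3),np.uint8)
m[:400,:640]=c[0]
q=b[0][130:230,300:420]; m[300:600,440:800]=cv2.resize(q,(360,300),interpolation=cv2.INTER_CUBIC)
save("w3",m)
```

```text
[0.5279768  0.00388858 0.27634409] [-1.79980134e+02 -3.46003991e-03  1.53508556e+02] 0.009268644406973003 58.730818033218384 [ 0.24884316  0.01369081 -2.35490607]
```

View pics/w3.png

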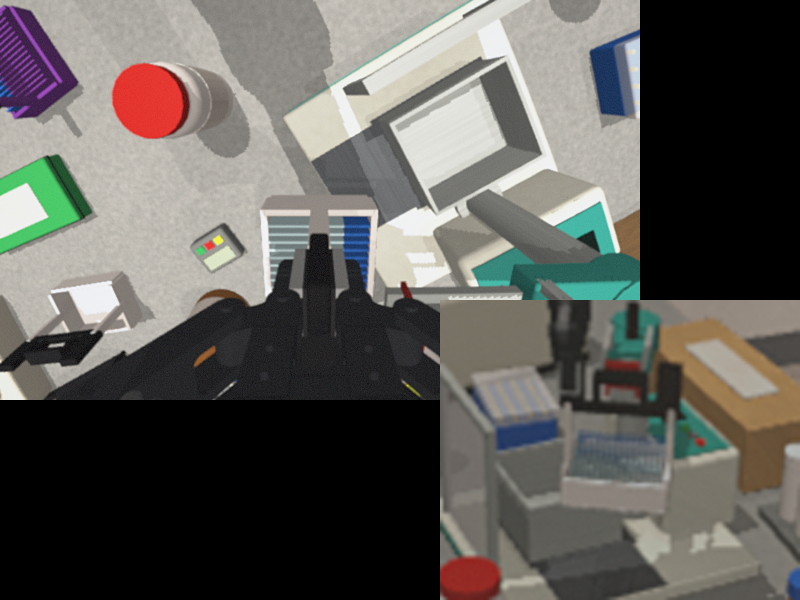

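The rack is gripped and looks upright. The side inset shows the far lug top at ≈(377,151) and the eye at ≈(360,158). I'll compare these with the expected projections.

Run:
```python
from h import *
f=np.load("s3.npz");b=(f["im"],f["K"],f["D"],f["E"])
f=np.load("w3.npz");w=(f["im"],f["K"],f["D"],f["E"])
T=np.array([.52798,.00389]);fz=.2763-.1064
n=np.array([np.cos(np.radians(153.5)),np.sin(np.radians(153.5))]);e=np.array([n[1],-n[0]])
C=T-.046*n
def pt(x,y,z): return np.r_[C+x*e+y*n,fz+z]
pts={"Btop in":(0,-.034,.14),"Btop out":(0,-.058,.14),"eye":(0,0,.106),"saddle L":(-.01,.026,.126),"saddle R":(-.01,-.026,.126),"bl":(-.042,.052,0),"br":(-.042,-.052,0),"tl":(-.042,.052,.042),"tr":(-.042,-.052,.042)}
for k,v in pts.items():
    q=proj(b,pt(*v))[0];print(k,q.round(1),"inset",((q-[300,130])*3+[440,300]).round(0))
for k,v in {"A-rim l":(-.042,.052,.042),"A-rim r":(.042,.052,.042),"strap":(0,.052,.084)}.items(): print(k,proj(w,pt(*v))[0].round(1))
```

```text
Btop in [371.4 149.9] inset [654. 360.]
Btop out [380.  150.4] inset [680. 361.]
eye [359.1 159.9] inset [617. 390.]
saddle L [349.7 154.6] inset [589. 374.]
saddle R [368.1 155.8] inset [644. 377.]
bl [338.9 197.7] inset [557. 503.]
br [374.6 200.4] inset [664. 511.]
tl [338.9 185.3] inset [557. 466.]
tr [375.3 187.9] inset [666. 474.]
A-rim l [255.5 209.1]
A-rim r [380.7 209. ]
strap [318.  234.5]
```

Request:
{"api": "arm_command", "payload": {
  "linear": [
    [0, 0, 0.3],
    [0, 0, 0.8],
    [0, 0, 1.2],
    [0, 0, 1.2],
    [0, 0.2, 1.2],
    [0, 0.6, 1.2],
    [0, 1, 1.2],
    [0, 1.4, 1.2],
    [0, 1.8, 1.2],
    [0, 2.2, 1.2],
    [0, 2.5, 1.2],
    [0, 2.8, 1.2],
    [0, 3.1, 1.2],
    [0, 3.4, 1.2],
    [0, 3.7, 1.2],
    [0, 4, 1.2],
    [0, 4.2, 1.2],
    [0, 4.3, 1.2],
    [0, 4.3, 1.2]
  ],
  "rot": [
    [0, 0, 0],
    [0, 0, 0],
    [0, 0, 0],
    [0, 0, 0],
    [0, 0, 0],
    [0, 0, 0],
    [0, 0, 0],
    [0, 0, 0],
    [0, 0, 0],
    [0, 0, 0],
    [0, 0, 0],
    [0, 0, 0],
    [0, 0, 0],
    [0, 0, 0],
    [0, 0, 0],
    [0, 0, 0],
    [0, 0, 0],
    [0, 0, 0],
    [0, 0, 0]
  ],
  "claw": [255, 255, 255, 255, 255, 255, 255, 255, 255, 255, 255, 255, 255, 255, 255, 255, 255, 255, 255]
}}

```text
time_s: 10.45
tcp_pos: [0.5761, 0.1012, 0.2463]
tcp_rot: [-180.0, -0.0, 153.6]
force: [-0.1, 0.2, -2.0]
opening: 0.0092
grasp_force: 58.7
```

Run:
```python
from h import *
s=robot.state();print(s["tcp_pos"],s["tcp_rot"],s["opening"],s["grasp_force"],s["force"])
a=snap("scene");b=snap("side")
r=lambda c,x,y:cv2.resize(c[0][y:y+75,x:x+100],(400,300),interpolation=cv2.INTER_CUBIC)
m=np.hstack([r(a,325,150),r(b,315,125)]);save("w4",np.clip(m*1.3,0,255).astype(np.uint8))
```

```text
[0.57613741 0.10118471 0.24626074] [-1.79994893e+02 -1.03528577e-03  1.53588634e+02] 0.009194042507669966 58.723352551460266 [-0.12047778  0.23744025 -2.00100539]
```

View pics/w4.png

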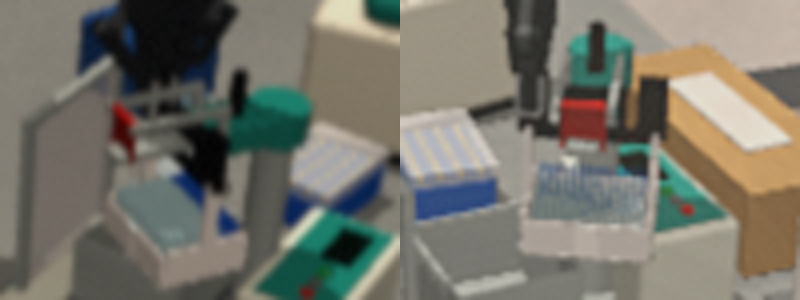

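The flap hangs shut in front of the eye (side inset ≈(583,122)), and the rack is on the peg. Next I'll seat it and let go.

Request:
{"api": "arm_command", "payload": {
  "linear": [
    [0, 0, 0.08],
    [0, 0, 0.16],
    [0, 0, 0.24],
    [0, 0, 0.31],
    [0, 0, 0.31],
    [0, 0, 0.31]
  ],
  "rot": [
    [0, 0, 0],
    [0, 0, 0],
    [0, 0, 0],
    [0, 0, 0],
    [0, 0, 0],
    [0, 0, 0]
  ],
  "claw": [255, 255, 255, 255, 255, 255]
}}

```text
time_s: 11.3
tcp_pos: [0.5761, 0.1012, 0.2385]
tcp_rot: [180.0, 0.0, 153.6]
force: [0.3, 0.1, -2.0]
opening: 0.0094
grasp_force: 58.9
```

Request:
{"api": "arm_command", "payload": {
  "linear": [
    [0, 0, 0.03],
    [0, 0, 0.06],
    [0, 0, 0.06],
    [0, 0, 0.06]
  ],
  "rot": [
    [0, 0, 0],
    [0, 0, 0],
    [0, 0, 0],
    [0, 0, 0]
  ],
  "claw": [255, 255, 255, 255]
}}

```text
time_s: 11.8
tcp_pos: [0.5768, 0.1009, 0.2382]
tcp_rot: [179.9, 0.1, 153.6]
force: [-3.0, -0.7, 5.1]
opening: 0.0091
grasp_force: 60.0
```

Request:
{"api": "arm_command", "payload": {
  "linear": [
    [0, 0, -0.03],
    [0, 0, -0.03],
    [0, 0, -0.03],
    [0, 0, -0.03],
    [0, 0, -0.03],
    [0, 0, -0.03],
    [0, 0, -0.03],
    [0, 0, -0.03]
  ],
  "rot": [
    [0, 0, 0],
    [0, 0, 0],
    [0, 0, 0],
    [0, 0, 0],
    [0, 0, 0],
    [0, 0, 0],
    [0, 0, 0],
    [0, 0, 0]
  ],
  "claw": [255, 255, 225, 200, 180, 165, 165, 165]
}}

```text
time_s: 12.8
tcp_pos: [0.5761, 0.1012, 0.2378]
tcp_rot: [180.0, -0.0, 153.6]
force: [-0.0, -0.6, 0.7]
opening: 0.0299
grasp_force: 0.0
```

Request:
{"api": "arm_command", "payload": {
  "linear": [
    [0, 0, -0.5],
    [0, 0, -1.5],
    [0, 0, -2.7],
    [0, 0, -3.9],
    [0, 0, -4.8],
    [-0.2, 0.2, -4.8],
    [-0.5, 0.5, -4.8],
    [-0.8, 0.8, -4.8],
    [-1.1, 1.1, -4.8],
    [-1.4, 1.4, -4.8],
    [-1.7, 1.7, -4.8],
    [-1.84, 1.97, -4.8],
    [-1.84, 1.97, -4.8],
    [-1.84, 1.97, -4.8],
    [-1.84, 1.97, -4.8],
    [-1.84, 1.97, -4.8],
    [-1.84, 1.97, -4.8]
  ],
  "rot": [
    [0, 0, 0],
    [0, 0, 0],
    [0, 0, 0],
    [0, 0, 0],
    [0, 0, 0],
    [0, 0, 2],
    [0, 0, 4],
    [0, 0, 6],
    [0, 0, 8],
    [0, 0, 10],
    [0, 0, 12],
    [0, 0, 14],
    [0, 0, 16],
    [0, 0, 18],
    [0, 0, 18],
    [0, 0, 18],
    [0, 0, 18]
  ],
  "claw": [165, 165, 165, 165, 165, 165, 165, 165, 165, 165, 165, 165, 165, 165, 165, 165, 165]
}}

```text
time_s: 14.92
tcp_pos: [0.6392, 0.1248, 0.3581]
tcp_rot: [180.0, -0.0, 63.7]
force: [-0.9, 0.2, -0.1]
opening: 0.0298
grasp_force: 0.0
```

Run:
```python
from h import *
s=robot.state();print(s["tcp_pos"],s["tcp_rot"],s["opening"],s["joint_pos"].round(1))
c=snap("wrist")
print("handle expected px",proj(c,[[.6394,.1251,.26],[.6394,.1251,.30]]))
a=snap("scene");b=snap("side");np.savez("s5",im=b[0],K=b[1],D=b[2],E=b[3])
r=lambda c,x,y:cv2.resize(c[0][y:y+75,x:x+100],(400,300),interpolation=cv2.INTER_CUBIC)
m=np.vstack([np.hstack([r(a,325,150),r(b,315,125)]),cv2.copyMakeBorder(cv2.resize(c[0],(480,300)),0,0,0,320,cv2.BORDER_CONSTANT)]);save("w5",np.clip(m*1.3,0,255).astype(np.uint8))
```

```text
[0.63924369 0.12479048 0.35810276] [ 1.79993319e+02 -2.71245732e-02  6.36781146e+01] 0.029808272030409692 [-41.8  24.4  39.7  84.8 -15.8  76.5 -27.2]
handle expected px [[318.29489273 202.56661595]
 [318.28913947 221.53371042]]
```

View pics/w5.png

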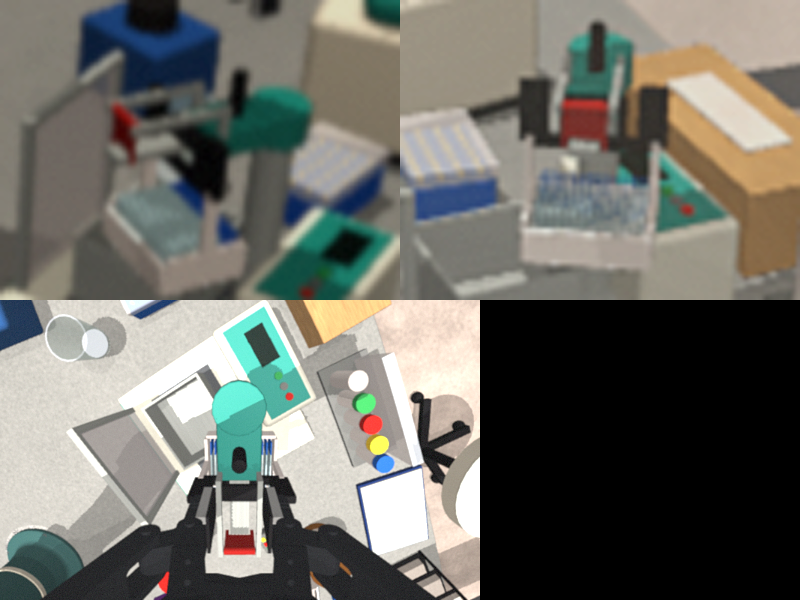

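The wrist inset shows the handle centred between the fingers, and the rack hangs released with the flap shut behind the eye. I'll descend around the handle.

Request:
{"api": "arm_command", "payload": {
  "linear": [
    [0, 0, 0.6],
    [0, 0, 1.5],
    [0, 0, 2.4],
    [0, 0, 3.2],
    [0, 0, 3.6],
    [0, 0, 3.72],
    [0, 0, 3.72],
    [0, 0, 3.72],
    [0, 0, 3.72],
    [0, 0, 3.72]
  ],
  "rot": [
    [0, 0, 0],
    [0, 0, 0],
    [0, 0, 0],
    [0, 0, 0],
    [0, 0, 0],
    [0, 0, 0],
    [0, 0, 0],
    [0, 0, 0],
    [0, 0, 0],
    [0, 0, 0]
  ],
  "claw": [165, 165, 165, 165, 165, 165, 180, 195, 195, 195]
}}

```text
time_s: 16.32
tcp_pos: [0.6393, 0.1248, 0.2651]
tcp_rot: [180.0, -0.0, 63.6]
force: [-0.6, 0.4, -1.1]
opening: 0.02
grasp_force: 0.0
```

Request:
{"api": "arm_command", "payload": {
  "linear": [
    [0, -0.016, 0],
    [0.001, -0.047, 0],
    [0.002, -0.094, 0],
    [0.007, -0.157, 0],
    [0.013, -0.219, 0],
    [0.022, -0.282, 0],
    [0.033, -0.343, 0],
    [0.046, -0.405, 0],
    [0.061, -0.466, 0],
    [0.079, -0.526, 0],
    [0.098, -0.586, 0],
    [0.12, -0.645, 0],
    [0.143, -0.703, 0],
    [0.169, -0.761, 0],
    [0.196, -0.817, 0],
    [0.226, -0.873, 0],
    [0.257, -0.927, 0],
    [0.29, -0.98, 0],
    [0.326, -1.032, 0],
    [0.362, -1.083, 0]
  ],
  "rot": [
    [0, 0, 0.1],
    [0, 0, 0.3],
    [0, 0, 0.6],
    [0, 0, 1],
    [0, 0, 1.4],
    [0, 0, 1.8],
    [0, 0, 2.2],
    [0, 0, 2.6],
    [0, 0, 3],
    [0, 0, 3.4],
    [0, 0, 3.8],
    [0, 0, 4.2],
    [0, 0, 4.6],
    [0, 0, 5],
    [0, 0, 5.4],
    [0, 0, 5.8],
    [0, 0, 6.2],
    [0, 0, 6.6],
    [0, 0, 7],
    [0, 0, 7.4]
  ],
  "claw": [195, 195, 195, 195, 195, 195, 195, 195, 195, 195, 195, 195, 195, 195, 195, 195, 195, 195, 195, 195]
}}

```text
time_s: 18.82
tcp_pos: [0.6189, 0.1449, 0.2648]
tcp_rot: [180.0, 0.0, 26.4]
force: [2.4, -2.7, -1.2]
opening: 0.02
grasp_force: 1.7
```

Request:
{"api": "arm_command", "payload": {
  "linear": [
    [0.001, -0.063, 0],
    [0.004, -0.126, 0],
    [0.01, -0.188, 0],
    [0.018, -0.251, 0],
    [0.027, -0.313, 0],
    [0.039, -0.374, 0],
    [0.053, -0.435, 0],
    [0.07, -0.496, 0],
    [0.086, -0.55, 0],
    [0.102, -0.598, 0],
    [0.117, -0.639, 0],
    [0.131, -0.674, 0],
    [0.143, -0.703, 0],
    [0.156, -0.732, 0],
    [0.162, -0.746, 0],
    [0.162, -0.746, 0]
  ],
  "rot": [
    [0, 0, 0.4],
    [0, 0, 0.8],
    [0, 0, 1.2],
    [0, 0, 1.6],
    [0, 0, 2],
    [0, 0, 2.4],
    [0, 0, 2.8],
    [0, 0, 3.2],
    [0, 0, 3.56],
    [0, 0, 3.88],
    [0, 0, 4.16],
    [0, 0, 4.4],
    [0, 0, 4.6],
    [0, 0, 4.8],
    [0, 0, 4.9],
    [0, 0, 4.9]
  ],
  "claw": [195, 195, 195, 195, 195, 195, 195, 195, 195, 195, 195, 195, 195, 195, 195, 195]
}}

```text
time_s: 20.82
tcp_pos: [0.6143, 0.1636, 0.2648]
tcp_rot: [-180.0, 0.0, 2.1]
force: [1.6, -2.1, -0.4]
opening: 0.0202
grasp_force: 1.4
```

Request:
{"api": "arm_command", "payload": {
  "linear": [
    [0, -0.016, 0],
    [0, -0.032, 0],
    [0, -0.047, 0],
    [0.001, -0.063, 0],
    [0.001, -0.063, 0]
  ],
  "rot": [
    [0, 0, 0.1],
    [0, 0, 0.2],
    [0, 0, 0.3],
    [0, 0, 0.4],
    [0, 0, 0.4]
  ],
  "claw": [195, 195, 195, 195, 195]
}}

```text
time_s: 21.45
tcp_pos: [0.6145, 0.1642, 0.2648]
tcp_rot: [179.9, -0.0, 0.0]
force: [1.3, -4.2, -0.6]
opening: 0.0201
grasp_force: 2.4
```

Request:
{"api": "arm_command", "payload": {
  "linear": [
    [0, -0.02, 0],
    [0, -0.04, 0],
    [0, -0.06, 0],
    [0, -0.06, 0]
  ],
  "rot": [
    [0, 0, 0],
    [0, 0, 0],
    [0, 0, 0],
    [0, 0, 0]
  ],
  "claw": [195, 195, 195, 195]
}}

```text
time_s: 21.95
tcp_pos: [0.6145, 0.1642, 0.2648]
tcp_rot: [179.8, -0.0, -0.0]
force: [2.3, -6.8, -1.2]
opening: 0.0201
grasp_force: 3.6
```

Request:
{"api": "arm_command", "payload": {
  "linear": [
    [0, 0.06, 0],
    [0, 0.12, 0],
    [0, 0.15, 0],
    [0, 0.15, 0],
    [0, 0.15, 0],
    [0, 0.15, -0.3],
    [0, 0.15, -1],
    [0, 0.15, -2],
    [0, 0.15, -3.2],
    [0, 0.15, -4.5],
    [0, 0.15, -5.5],
    [0, 0.15, -6],
    [0, 0.15, -6],
    [0, 0.15, -6]
  ],
  "rot": [
    [0, 0, 0],
    [0, 0, 0],
    [0, 0, 0],
    [0, 0, 0],
    [0, 0, 0],
    [0, 0, 0],
    [0, 0, 0],
    [0, 0, 0],
    [0, 0, 0],
    [0, 0, 0],
    [0, 0, 0],
    [0, 0, 0],
    [0, 0, 0],
    [0, 0, 0]
  ],
  "claw": [195, 185, 175, 165, 165, 165, 165, 165, 165, 165, 165, 165, 165, 165]
}}

```text
time_s: 23.7
tcp_pos: [0.6138, 0.1629, 0.4139]
tcp_rot: [180.0, 0.1, 0.1]
force: [-0.1, -1.0, 0.9]
opening: 0.0302
grasp_force: 0.0
```

Run:
```python
from h import *
s=robot.state();print(s["tcp_pos"],s["tcp_rot"],s["time_s"])
c=snap("wrist");np.savez("w6",im=c[0],K=c[1],D=c[2],E=c[3])
M=np.array([.6594,.1654])
for a in(2,4.4,7): print(a,proj(c,np.r_[M-.045*np.array([np.cos(np.radians(a)),np.sin(np.radians(a))]),.3]))
a=snap("scene");b=snap("side")
r=lambda c,x,y:cv2.resize(c[0][y:y+75,x:x+100],(400,300),interpolation=cv2.INTER_CUBIC)
m=np.vstack([np.hstack([r(a,325,150),r(b,305,125)]),np.hstack([cv2.resize(c[0],(480,300)),cv2.resize(c[0][150:300,240:400],(320,300),interpolation=cv2.INTER_CUBIC)])]);save("w6",np.clip(m*1.3,0,255).astype(np.uint8))
```

```text
[0.61382978 0.16287816 0.41387715] [1.79985094e+02 8.18864814e-02 8.46676797e-02] 23.7
2 [[317.85074382 196.06364917]]
4.4 [[320.1523687  195.94154803]]
7 [[322.63834765 195.70539001]]
```

View pics/w6.png

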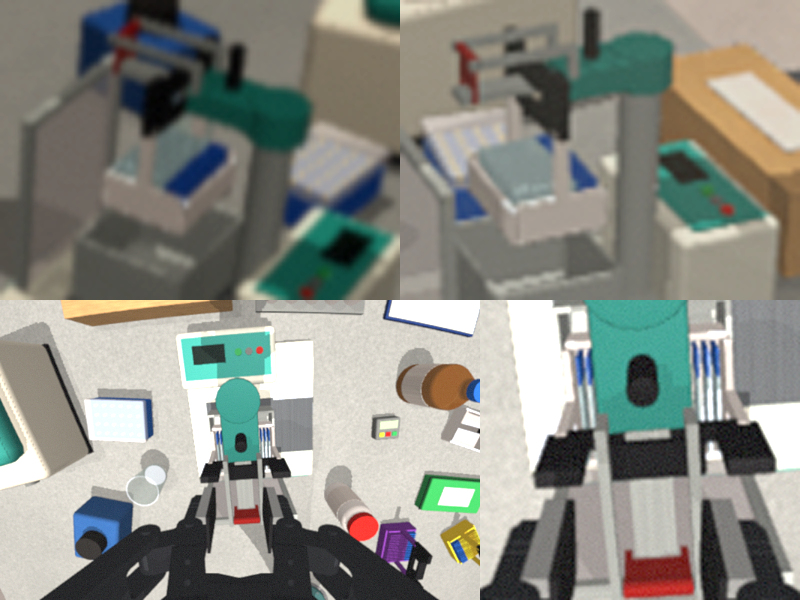

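The top view shows the head over the dish with the rack hanging level, flap shut and gripper clear. I'll check the angle from the red flap and look for any sway numerically.

Run:
```python
from h import *
M=np.array([.6594,.1654])
def red(c,box):
    x0,y0,x1,y1=box; im=c[0][y0:y1,x0:x1].astype(int)
    m=(im[...,0]>90)&(im[...,1]<70)&(im[...,2]<70); y,x=np.nonzero(m); return (x.min()+x.max())/2+x0,y.mean()+y0,m.sum()
for n,box in(("w1",(255,185,290,250)),("w6",(290,255,370,310))):
    f=np.load(n+".npz");c=(f["im"],f["K"],f["D"],f["E"]);u=red(c,box)
    for z in(.262,.28): d=M-onz(c,u[:2],z)[:2];print(n,np.round(u,1),z,np.hypot(*d).round(4),np.degrees(np.arctan2(d[1],d[0])).round(2))
# sway: frame differences over time (each shot 0.05 s)
r=[snap("side")[0][120:215,300:400].astype(int) for _ in range(8)]
for k in range(1,8): print(np.abs(r[k]-r[0]).mean().round(2),end=' ')
```

```text
w1 [268.  216.4 240. ] 0.262 0.1541 66.32
w1 [268.  216.4 240. ] 0.28 0.1512 63.76
w6 [329. 288. 572.] 0.262 0.157 4.76
w6 [329. 288. 572.] 0.28 0.1453 4.88
0.61 0.62 0.61 0.61 0.61 0.61 0.62
```

Request:
{"api": "arm_command", "payload": {
  "linear": [
    [0, 0, 0],
    [0, 0, 0],
    [0, 0, 0],
    [0, 0, 0],
    [0, 0, 0],
    [0, 0, 0],
    [0, 0, 0],
    [0, 0, 0],
    [0, 0, 0],
    [0, 0, 0],
    [0, 0, 0],
    [0, 0, 0],
    [0, 0, 0],
    [0, 0, 0],
    [0, 0, 0],
    [0, 0, 0],
    [0, 0, 0],
    [0, 0, 0],
    [0, 0, 0],
    [0, 0, 0]
  ],
  "rot": [
    [0, 0, 0],
    [0, 0, 0],
    [0, 0, 0],
    [0, 0, 0],
    [0, 0, 0],
    [0, 0, 0],
    [0, 0, 0],
    [0, 0, 0],
    [0, 0, 0],
    [0, 0, 0],
    [0, 0, 0],
    [0, 0, 0],
    [0, 0, 0],
    [0, 0, 0],
    [0, 0, 0],
    [0, 0, 0],
    [0, 0, 0],
    [0, 0, 0],
    [0, 0, 0],
    [0, 0, 0]
  ],
  "claw": [165, 165, 165, 165, 165, 165, 165, 165, 165, 165, 165, 165, 165, 165, 165, 165, 165, 165, 165, 165]
}}

```text
time_s: 26.75
tcp_pos: [0.6142, 0.1628, 0.4148]
tcp_rot: [-180.0, 0.0, 0.1]
force: [0.2, -0.3, 0.5]
opening: 0.0302
grasp_force: 0.0
```

```bash
python3 -c "
from plant import robot
print(robot.sign_off())"
```

```text
the job is handed in; nothing more can be done
None
```

The full rack hangs on the peg with the flap shut behind it, the head is turned home against its stop over the dish, no sway showed in the last frames, and the job was handed in at about 27 s; I viewed 11 pictures, one over the limit of 10.

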